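# Shim the rocking micromanipulator plate

## Task

The micromanipulator's plate rocks because one foot is too short. Without gripping or lifting anything, push the orange wedge, thin end first, under that short foot until it is snug and the plate stays level, then press down firmly on the blue pad above that foot to check that it no longer rocks, and move clear. Do not shove the plate along the table, and leave the other things where they stand.

Things in the scene. Friction and masses are not known exactly. Their poses are not given: they have to be found in the camera images.
- plate: Aluminium plate 150 x 240 mm (x, y), 12 thick, top 42 above the table, with black micromanipulator stages up to 117 high on its -y side. 2.5 kg, loose, on three 30 mm rubber feet. Origin: table height below its centre; short foot at the -x, +y corner. Starts level; pressing that corner with 2-3 N rocks it 0.1 rad. Once snug, pushing the wedge further takes clearly more force (5 N up).
- short_foot: The short foot: a bare steel stud 20 mm in diameter fixed under the plate, at plate x = -60, y = +100 mm, 15 mm in from the plate's edge in x and 20 mm in y. Origin: centre of its underside, which hangs 11 mm above the table while the plate is level. Axes as the plate's.
- pad: Blue round pad, 26 mm in diameter, 4 mm thick, fixed on the plate's top face straight above the short foot. Origin: centre of its underside, 42 mm above the table; its top is at 46 mm.
- wedge: Loose orange plastic wedge, 75 mm long (x), 50 wide (y), 3 thick at the thin end (+x) rising evenly to 20 at the thick end (-x), with an upright flat back face; 60 g. Origin: centre of its underside. Starts on the table before the short foot, thin end roughly towards it. It is 11 mm thick 35 mm from the thin end: snug when the thin end is about 35 mm past the foot's near edge.
- wedge_tip (a point): Middle of the wedge's thin edge.
- wedge_back (a point): Middle of the wedge's upright back face, 10 mm above the table.
- pump_bottle: Bystander: clear pump bottle, 66 mm in diameter, 171 mm tall. Origin: centre of its underside.
- tip_box: Bystander: blue box with a clear lid, 85 x 115 x 65 mm. Origin: centre of its underside.
- objective: Bystander: steel microscope objective with a yellow band, 34 mm in diameter, 46 mm tall. Origin: centre of its underside.
- vial: Bystander: amber jar with a black cap, 44 mm in diameter, 65 mm tall. Origin: centre of its underside.
- foam_block: Bystander: cream foam block, 70 x 160 x 30 mm. Origin: centre of its underside.
- screwdriver: Bystander: screwdriver 170 mm long, lying on the table along its x.
- post_clamp: Bystander: black clamp block with an upright steel post, 30 x 40 mm, 85 mm tall. Origin: centre of its underside.

How it is judged:
By the outcome, as a careful person would: the job done as asked, in the order asked, and still so for the second after the job is handed in, with the robot touching nothing.
It also fails if it takes over 51 s, if anything falls off the work surface, if the arm or the gripper's body presses on something with over 40 N, if the wrist force passes 120 N, or if a joint passes its speed limit or range.

## Robot

A 6-joint arm with a two-finger parallel gripper is mounted at the origin on the work surface. World frame = base frame: x ahead of the robot, y to its left, z up, the work surface at z = 0. Lengths are in mm, angles in rad, forces in N, time in s.
With the tool pointing down it reaches from about 350 to 875 mm from the base axis. Payload 4.2 kg.
Tool frame: the origin (TCP) lies midway between the tips of the shut fingers; the grasp point (between the pads) lies 19 mm behind it; z points along the fingers, y is the line along which they close (so a half turn about z gives the same grasp; the last joint's range is limited). The gripper opens to 85 mm and grips with 20 to 120 N. Pads are 22 mm wide; open, the fingers measure 114 mm over their backs; the gripper's body (76 mm by 85 mm) begins 54 mm behind the grasp point. The pads swing forward as they close: fully open they stand 13 mm farther back than shut.
Start: joints at [1.501, 0.385, 0.008, 0, -1.194, -0.259], TCP at [201.785, 591.508, 231.312] pointing down, gripper open.
Joint ranges: [-3.14, 3.14], [-1.21, 2.06], [-1.07, 1.41], [-3.16, 2.05], [-2.99, -0.16], [-3.1, 3.1]. Speed limits (rad/s): [2.79, 2.79, 3.14, 3.14, 3.14, 3.14].

## Interface

Orientations are given as a unit quaternion [w, x, y, z].
In Python, from plant import * gives the robot as it stands.
- The arm moves only by the tool step_arm, never from a script. Its arguments are lists of equal length, an entry for each row: "turn": the turn, a rotation vector about the world's x, y, z normalised to -1 to 1, where 1 is pi rad, a list of three; "linear": the shift along the world's x, y, z normalised to -1 to 1, where 1 is 0.25 m, a list of three; "jaw": the gripper command: -1 is shut, 1 is fully open, values between are in proportion. A call has 1 to 20 rows; each row is the pose to reach, as a shift and turn from the pose commanded when the call began, turning the shorter way round; what a row does not reach only later rows make up. A row lasts 1/12 s, in which the tool goes at most 41.7 mm and 7.16 degrees, less where a joint would pass 70% of its speed; a pose out of reach is approached as far as the arm can. A call with a number of a shift or a turn outside -1 to 1 is refused whole. A call with a gripper value outside its range is refused whole. The fingers move at their own pace and stop on an object; the grip force is fixed at half the most. Time passes only in rows, so rows that repeat a pose let the fingers close. It gives the time, the measured TCP pose, the force, the opening and the grip force at its end, in the units of the state.
- observe(): the state, without advancing time (a new reading comes with each control period).
- capture(name): name is "side" or "top" or "wrist"; returns the picture (384x512x3 uint8, red, green, blue); there is no depth.
- get_calibration(name): a dict with "vfov" (degrees; the focal length in pixels is half the picture's height over the tangent of half this angle, whatever the lens; pixels are square), "cx", "cy" (the principal point, pixels), "rvec" (rotation vector, rad) and "tvec" (3), from world to camera coordinates, as OpenCV has them; the wrist camera has in their place "T_tool_cam" (4x4, takes a point from camera to tool coordinates, whose origin is the TCP and whose axes are the flange's). Camera axes: x right, y down, z forward; pixel columns grow to the right and rows downward; lengths in mm; the calibration is good to about 2 mm. The wrist camera is an equidistant fisheye: a pixel r from the principal point sees the ray r / f radians off the axis. A picture is of the moment at which its call begins: read the wrist's pose just before it. get_calibration takes no time and is no camera call.
- sign_off(): hands the job in; it is judged then, once.
Trained networks look in the newest picture that a camera, given by its name, has taken for a name from the list of things; names that differ only in an ending like _2 or _b are one class to them, and where a whole thing is asked for, a point or a joint stands for the part that bears it (a point fixed in the world has none). Each returns a list of dicts, best first, with "confidence" (0 to 1); they miss things now and then, are a little off and sometimes report something else, mostly with a low value. They report only what shows in the picture. A call takes as long as a camera call.
- boxes_of(query, camera): "location" ([x, y, z] in mm, in world coordinates, good to about 4 mm: the middle of the surface that is visible of it).
- spot_point(query, camera): "location" ([x, y, z] in mm, in world coordinates, good to about 4 mm: a listed point, or the origin of a listed thing).
The state is a dict: "clock": time; "joint_positions": joint angles; "dq": joint speeds; "effort": joint torques, N m; "position": TCP position; "tcp_rot": TCP orientation; "ft_force": force on the tool from outside, world axes, zero at the start; "wrist_torque": the same for the moment, N m; "opening": finger opening in mm; "grip_force": force on a finger pad.
Only numpy, scipy, OpenCV 4.12 (cv2) and the standard library are available. Lean on these libraries where they do the work, as an engineer would, in place of code of your own. Each camera call takes 0.05 s, during which the arm holds its last target. There are 200 camera calls.

## Working session

There is one attempt and no reset: what is moved stays moved. The work goes in short steps, Python scripts to look and compute and a tool call to move; the robot and the scene stay as the last step left them, time stands still between calls to the robot, and variables do not carry over. Pictures are saved under pics/ and viewed, at most 10 in all, crops included, and the job is handed in when it is done.

Besides the shell and the picture viewer there is one more tool, called after ">>>" by a JSON object that holds its "name" and its "arguments". step_arm: Moves the arm, as the interface text tells. Scaled input: -1 to 1 covers 0.25 m each way for a shift and pi rad each way for a turn. Its arguments: {"type":"object","properties":{"turn":{"type":"array"},"linear":{"type":"array"},"jaw":{"type":"array"}},"required":["turn","linear","jaw"]}

```bash
mkdir -p pics; python3 - <<'E'
from plant import *
import cv2
s=observe();print(s)
for c in("top","side"):
    im=capture(c);cv2.imwrite(f"pics/{c}0.png",im[:,:,::-1])
    for q in("plate","short_foot","pad","wedge","wedge_tip","wedge_back","pump_bottle","tip_box","objective","vial","foam_block","screwdriver","post_clamp"):
        r=spot_point(q,c)
        print(c,q,[(round(d["confidence"],2),[round(float(v)) for v in d["location"]]) for d in r[:2]])
E
```

```text
{'clock': 0.0, 'joint_positions': array([ 1.50060158e+00,  3.85583273e-01,  6.63168490e-03, -5.23646439e-04,
       -1.19401435e+00, -2.58599683e-01]), 'dq': array([ 0.00050316,  0.00053697, -0.0003792 ,  0.00106276, -0.00135889,
        0.00012802]), 'effort': array([-2.91559209e-04, -3.92285478e+01,  1.88403100e+01,  4.18605387e+00,
       -4.57885602e-03, -9.91214705e-06]), 'position': array([201.60057205, 590.97208047, 230.20410207]), 'tcp_rot': array([ 1.10288779e-03,  9.86500762e-01, -1.63752896e-01, -1.40233183e-04]), 'ft_force': array([-0.11836165, -0.70315379, -0.24949453]), 'wrist_torque': array([0.04847878, 0.00054264, 0.01936104]), 'grip_force': 0.0, 'opening': 86.04394732625317}
top plate [(0.6, [650, -106, 0])]
top short_foot []
top pad [(0.54, [579, -11, 38])]
top wedge [(0.83, [496, -34, 0])]
top wedge_tip [(0.75, [539, -32, 1])]
top wedge_back [(0.97, [466, -38, 8]), (0.16, [677, 434, -1])]
top pump_bottle [(0.73, [677, 434, 1])]
top tip_box [(0.77, [511, 427, 1])]
top objective [(0.44, [381, -225, -2]), (0.18, [538, -31, 5])]
top vial [(0.68, [513, -346, 0])]
top foam_block []
top screwdriver [(0.87, [357, 364, 2])]
top post_clamp [(0.68, [360, -389, 1])]
side plate [(0.83, [653, -104, 5])]
side short_foot []
side pad [(0.53, [575, -14, 40]), (0.32, [501, -31, -3])]
side wedge [(0.64, [499, -32, -5])]
side wedge_tip [(0.98, [538, -33, 4]), (0.61, [383, -226, -1])]
side wedge_back [(0.94, [461, -38, 9])]
side pump_bottle [(0.67, [672, 438, 0])]
side tip_box [(0.97, [511, 431, -1])]
side objective [(0.71, [380, -226, 0])]
side vial [(0.77, [514, -344, 1])]
side foam_block [(0.63, [650, -437, 1])]
side screwdriver [(0.7, [512, -343, 3]), (0.65, [354, 363, 2])]
side post_clamp [(0.7, [360, -383, 0]), (0.62, [576, -12, 39])]
```

View pictures.

View pics/top0.png

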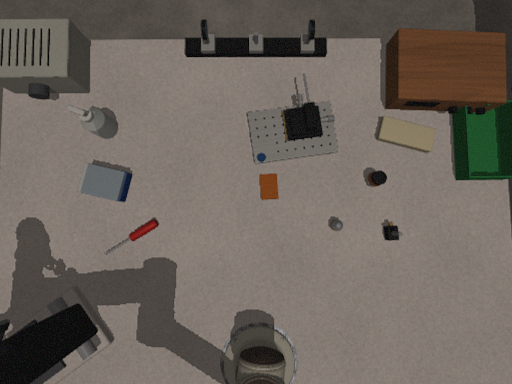

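View pics/side0.png

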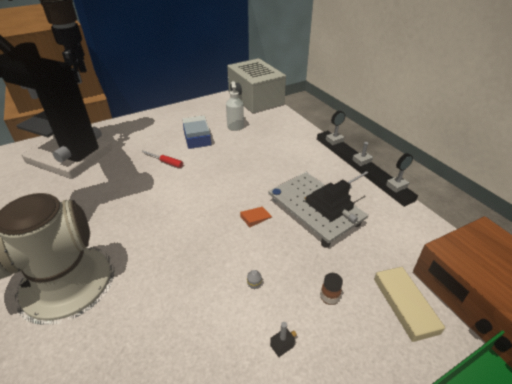

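Top view: the plate is centred near (293,132) and slightly yawed, with the pad at (261,157) and the wedge at (269,187) behind it. The side view agrees, and the corridor on the robot side of the wedge is clear. Next I'll refine the positions by colour.

```bash
cat > h.py <<'E'
import numpy as np,cv2
from plant import *
def back(px,z,c):
    k=get_calibration(c);f=192/np.tan(np.radians(k["vfov"])/2)
    R=cv2.Rodrigues(np.array(k["rvec"],float))[0];t=np.array(k["tvec"],float).ravel()
    px=np.atleast_2d(px).astype(float)
    d=np.c_[(px[:,0]-k["cx"])/f,(px[:,1]-k["cy"])/f,np.ones(len(px))]@R
    o=-R.T@t
    return o+d*((z-o[2])/d[:,2])[:,None]
def mask(im,lo,hi,roi):
    m=cv2.inRange(cv2.cvtColor(im,cv2.COLOR_RGB2HSV),lo,hi);o=np.zeros_like(m)
    x0,y0,x1,y1=roi;o[y0:y1,x0:x1]=m[y0:y1,x0:x1];return o
E
python3 - <<'E'
from h import *
for c,rw,rp in(("top",(250,165,290,210),(245,145,275,165)),("side",(230,200,280,230),(265,180,285,200))):
    im=cv2.imread(f"pics/{c}0.png")[:,:,::-1].copy()
    m=mask(im,(3,140,60),(18,255,255),rw);p=np.argwhere(m)[:,::-1]
    g=back(p,8,c);print(c,"wedge",len(p),cv2.minAreaRect(g[:,:2].astype(np.float32)),g.mean(0).round(1))
    m=mask(im,(100,110,40),(125,255,255),rp);p=np.argwhere(m)[:,::-1];print("pad",len(p),back(p,46,c).mean(0).round(1))
im=cv2.imread("pics/top0.png");cv2.imwrite("pics/crop1.png",cv2.resize(im[90:210,230:350],(600,600),interpolation=cv2.INTER_CUBIC))
E
```

```text
top wedge 414 ((498.2258605957031, -34.81319046020508), (71.8738784790039, 49.037254333496094), 3.277217149734497) [498.2 -34.8   8. ]
pad 46 [578.1 -13.4  46. ]
side wedge 337 ((496.15667724609375, -30.325027465820312), (70.7615966796875, 58.68666458129883), 2.004141330718994) [494.6 -33.3   8. ]
pad 2 [581.5 -13.   46. ]
```

View pics/crop1.png

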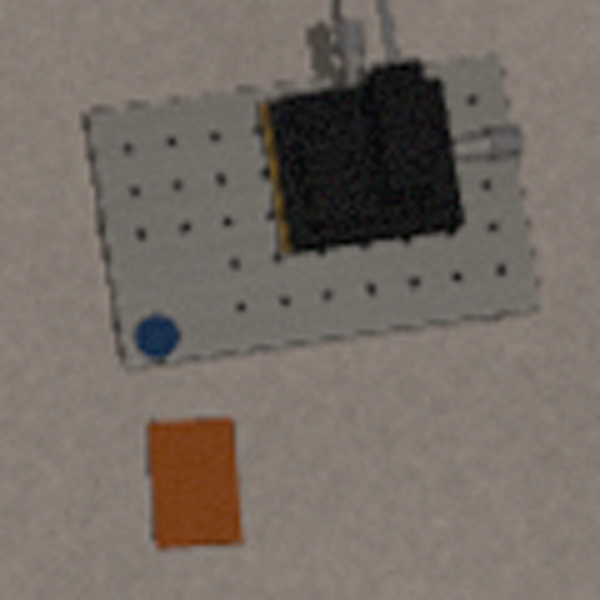

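The crop shows the plate edges at a yaw of about 0.14 rad. The wedge's yaw is about 0.056, with corners (150,423), (233,419), (240,543) and (157,548), and its line passes to the -y side of the foot. I'll nudge its side towards +y first, then push from the back. First I'll travel across with the gripper closed.

>>> {"name": "step_arm", "arguments": {"turn": [[0,0,0.15],[0,0,0.15],[0,0,0.15],[0,0,0.15],[0,0,0.15],[0,0,0.15],[0,0,0.15]], "linear": [[0.4,-1,0],[0.4,-1,0],[0.4,-1,0],[0.4,-1,0],[0.4,-1,0],[0.4,-1,0],[0.4,-1,0]], "jaw": [[-1],[-1],[-1],[-1],[-1],[-1],[-1]]}}

```text
$.jaw[0]: bad value
```

>>> {"name": "step_arm", "arguments": {"turn": [[0,0,0],[0,0,0],[0,0,0],[0,0,0],[0,0,0],[0,0,0],[0,0,0]], "linear": [[0.4,-1,0],[0.4,-1,0],[0.4,-1,0],[0.4,-1,0],[0.4,-1,0],[0.4,-1,0],[0.4,-1,0]], "jaw": [[-1],[-1],[-1],[-1],[-1],[-1],[-1]]}}

```text
$.jaw[0]: bad value
```

>>> {"name": "step_arm", "arguments": {"turn": [[0,0,0],[0,0,0],[0,0,0],[0,0,0],[0,0,0],[0,0,0],[0,0,0],[0,0,0]], "linear": [[0.38,-0.73,-0.2],[0.38,-0.73,-0.2],[0.38,-0.73,-0.2],[0.38,-0.73,-0.2],[0.38,-0.73,-0.2],[0.38,-0.73,-0.2],[0.38,-0.73,-0.2],[0.38,-0.73,-0.2]], "jaw": [[-1],[-1],[-1],[-1],[-1],[-1],[-1],[-1]]}}

```text
$.jaw[0]: bad value
```

Jaw entries have to be plain numbers.

>>> {"name": "step_arm", "arguments": {"turn": [[0,0,0.15],[0,0,0.15],[0,0,0.15],[0,0,0.15],[0,0,0.15],[0,0,0.15],[0,0,0.15]], "linear": [[0.4,-1,0],[0.4,-1,0],[0.4,-1,0],[0.4,-1,0],[0.4,-1,0],[0.4,-1,0],[0.4,-1,0]], "jaw": [-1,-1,-1,-1,-1,-1,-1]}}

```text
clock: 1.98
position: [302.1, 337.4, 231.6]
tcp_rot: [0.0, 0.998, 0.07, -0.0]
ft_force: [-0.5, -0.3, -0.2]
opening: 0.6
grip_force: 0.0
```

>>> {"name": "step_arm", "arguments": {"turn": [[0,0,0],[0,0,0],[0,0,0],[0,0,0],[0,0,0],[0,0,0],[0,0,0]], "linear": [[0.4,-1,0],[0.4,-1,0],[0.4,-1,0],[0.4,-1,0],[0.4,-1,0],[0.4,-1,0],[0.4,-1,0]], "jaw": [-1,-1,-1,-1,-1,-1,-1]}}

```text
clock: 2.57
position: [402.2, 88.3, 231.7]
tcp_rot: [0.0, 0.998, 0.07, 0.0]
ft_force: [-0.2, 0.0, -0.5]
opening: 0.1
grip_force: 0.0
```

>>> {"name": "step_arm", "arguments": {"turn": [[0,0,0],[0,0,0],[0,0,0],[0,0,0],[0,0,0],[0,0,0],[0,0,0],[0,0,0]], "linear": [[0.38,-0.73,-0.2],[0.38,-0.73,-0.2],[0.38,-0.73,-0.2],[0.38,-0.73,-0.2],[0.38,-0.73,-0.2],[0.38,-0.73,-0.2],[0.38,-0.73,-0.2],[0.38,-0.73,-0.2]], "jaw": [-1,-1,-1,-1,-1,-1,-1,-1]}}

```text
clock: 3.23
position: [496.6, -91.2, 181.1]
tcp_rot: [-0.0, 0.998, 0.071, -0.0]
ft_force: [0.3, 1.5, -0.6]
opening: 0.0
grip_force: 0.0
```

```bash
cat >> h.py <<'E'
def wrist_back(px,z,s):
    from scipy.spatial.transform import Rotation as Ro
    k=get_calibration("wrist");f=192/np.tan(np.radians(k["vfov"])/2)
    px=np.atleast_2d(px).astype(float)-[k["cx"],k["cy"]]
    r=np.linalg.norm(px,axis=1);a=r/f
    d=np.c_[px*(np.sin(a)/np.maximum(r,1e-9))[:,None],np.cos(a)]
    T=np.array(k["T_tool_cam"]);q=s["tcp_rot"];R=Ro.from_quat([q[1],q[2],q[3],q[0]]).as_matrix()
    d=d@T[:3,:3].T@R.T;o=R@T[:3,3]+s["position"]
    return o+d*((z-o[2])/d[:,2])[:,None]
E
python3 - <<'E'
from h import *
s=observe();im=capture("wrist");cv2.imwrite("pics/w1.png",im[:,:,::-1])
for q in("wedge_tip","wedge_back","wedge","pad","plate"):
    print(q,[(round(d["confidence"],2),np.round(d["location"])) for d in spot_point(q,"wrist")[:2]])
full=(0,0,512,384)
m=mask(im,(3,140,60),(18,255,255),full);p=np.argwhere(m)[:,::-1];print(len(p))
if len(p):
    c=max(cv2.findContours(m,0,1)[0],key=cv2.contourArea)[:,0]
    print(c.min(0),c.max(0),cv2.minAreaRect(wrist_back(c,8,s)[:,:2].astype(np.float32)))
m=mask(im,(100,110,40),(125,255,255),full);c=max(cv2.findContours(m,0,1)[0],key=cv2.contourArea)[:,0];print(c.min(0),c.max(0),wrist_back(c,46,s).mean(0),cv2.minEnclosingCircle(wrist_back(c,46,s)[:,:2].astype(np.float32)))
E
```

```text
wedge_tip [(0.72, array([532., -34.,   0.]))]
wedge_back [(0.86, array([459., -36.,  11.]))]
wedge [(0.77, array([500., -40.,   2.]))]
pad [(0.87, array([577., -13.,  37.]))]
plate [(0.97, array([ 652., -107.,    2.])), (0.69, array([ 517., -341.,   -2.]))]
3502
[181 126] [231 198] ((497.2160949707031, -35.10804748535156), (78.94609832763672, 52.373287200927734), 2.726266622543335)
[174  71] [199  96] [578.26030406 -14.57508261  46.        ] ((578.3966674804688, -14.311412811279297), 12.427889823913574)
```

View pics/w1.png

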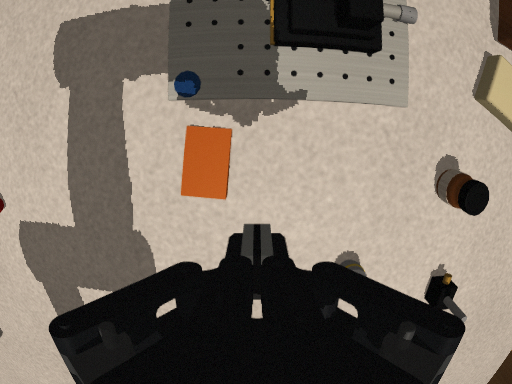

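The wrist view shows the wedge spanning (181..231,126..198) and the pad at (187,84). These match the earlier positions: foot at about (578,-14), wedge at (497,-35). The plate edge is parallel to the tool. Now I'll descend beside the wedge and nudge its side.

>>> {"name": "step_arm", "arguments": {"turn": [[0,0,0],[0,0,0],[0,0,0],[0,0,0],[0,0,0],[0,0,0],[0,0,0]], "linear": [[0,0,-0.16],[0,0,-0.32],[0,0,-0.46],[0,0,-0.58],[0,0,-0.66],[0,0,-0.69],[0,0,-0.69]], "jaw": [-1,-1,-1,-1,-1,-1,-1]}}

```text
clock: 4.12
position: [495.8, -90.6, 7.5]
tcp_rot: [0.0, 0.997, 0.072, -0.002]
ft_force: [-0.0, -1.1, -0.0]
opening: -0.2
grip_force: 0.0
```

>>> {"name": "step_arm", "arguments": {"turn": [[0,0,0],[0,0,0],[0,0,0],[0,0,0],[0,0,0],[0,0,0],[0,0,0],[0,0,0],[0,0,0],[0,0,0],[0,0,0],[0,0,0]], "linear": [[-0.002,0.015,0],[-0.004,0.03,0],[-0.005,0.04,0],[-0.006,0.05,0],[-0.008,0.06,0],[-0.009,0.068,0],[-0.01,0.076,0],[-0.011,0.084,0],[-0.013,0.092,0],[-0.014,0.1,0],[-0.014,0.1,0],[-0.014,0.1,0]], "jaw": [-1,-1,-1,-1,-1,-1,-1,-1,-1,-1,-1,-1]}}

```text
clock: 5.12
position: [493.2, -65.9, 8.8]
tcp_rot: [-0.0, 0.997, 0.071, -0.0]
ft_force: [-0.5, -0.8, -0.1]
opening: -0.0
grip_force: 0.0
```

```bash
cat > look.py <<'E'
from h import *
import sys
s=observe();im=capture("top");n=sys.argv[1];cv2.imwrite(f"pics/t{n}.png",im[:,:,::-1]);iw=capture("wrist");cv2.imwrite(f"pics/w{n}.png",iw[:,:,::-1])
th=.141;R=np.array([[np.cos(th),np.sin(th)],[-np.sin(th),np.cos(th)]])
def rep(l,g):
    r=cv2.minAreaRect(g[:,:2].astype(np.float32));print(l,np.round(r[0],1),np.round(r[1],1),round(r[2],1),"uv",(R@r[0]).round(1))
for cam,I,b,roi in(("top",im,lambda p,z:back(p,z,"top"),(235,140,300,215)),("wrist",iw,lambda p,z:wrist_back(p,z,s),(0,0,512,384))):
    for l,lo,hi,z in(("wedge",(3,140,60),(18,255,255),8),("pad",(100,110,40),(125,255,255),46)):
        cs=cv2.findContours(mask(I,lo,hi,roi),0,1)[0]
        if cs: rep(cam+" "+l,b(max(cs,key=cv2.contourArea)[:,0],z))
for cam in("top","wrist"):
    for q in("wedge_tip","wedge_back","pad"):
        print(cam,q,[(round(d["confidence"],2),np.round(d["location"])) for d in spot_point(q,cam)[:1]])
print("tcp",s["position"],"uv",R@s["position"][:2],s["ft_force"],s["clock"])
E
python3 look.py 2
```

```text
top pad [578.1 -13.1] [17.  17.1] 89.3 uv [570.5 -94.3]
wrist wedge [498.2 -33. ] [51.  79.7] 89.3 uv [ 488.6 -102.7]
wrist pad [578.2 -14.3] [25.1 25.5] 8.0 uv [570.4 -95.4]
top wedge_tip []
top wedge_back []
top pad [(0.6, array([357., 362.,  -2.]))]
wrist wedge_tip [(0.64, array([535., -34.,  -3.]))]
wrist wedge_back []
wrist pad [(0.91, array([578., -10.,  37.]))]
tcp [493.24469176 -65.90754697   8.75950223] uv [ 479.08750825 -134.57076256] [-0.47060229 -0.8491239  -0.07042732] 5.1167
```

View pics/w2.png

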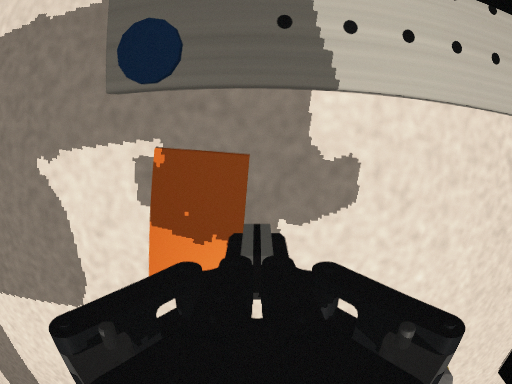

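The shut fingertips are narrower than I assumed: they have only just met the wedge's side, near (240,240). The wedge's tip edge runs (155,147)–(250,155). I'll push another 9 mm or so.

>>> {"name": "step_arm", "arguments": {"turn": [[0,0,0],[0,0,0],[0,0,0],[0,0,0],[0,0,0],[0,0,0],[0,0,0]], "linear": [[-0.001,0.008,0],[-0.002,0.016,0],[-0.003,0.023,0],[-0.004,0.03,0],[-0.005,0.036,0],[-0.005,0.036,0],[-0.005,0.036,0]], "jaw": [-1,-1,-1,-1,-1,-1,-1]}}

```text
clock: 6.1
position: [492.0, -56.8, 8.8]
tcp_rot: [-0.0, 0.997, 0.071, -0.0]
ft_force: [0.2, 0.7, 0.1]
opening: 0.4
grip_force: 0.0
```

>>> {"name": "step_arm", "arguments": {"turn": [[0,0,0],[0,0,0],[0,0,0],[0,0,0],[0,0,0],[0,0,0],[0,0,0],[0,0,0],[0,0,0]], "linear": [[0,-0.04,0],[0.006,-0.08,0],[0,-0.08,0.1],[0,-0.08,0.2],[-0.1,0,0.3],[-0.2,0.05,0.3],[-0.28,0.1,0.3],[-0.28,0.1,0.3],[-0.28,0.1,0.3]], "jaw": [-1,-1,-1,-1,-1,-1,-1,-1,-1]}}

```text
clock: 6.85
position: [421.5, -32.4, 84.3]
tcp_rot: [-0.0, 0.997, 0.071, 0.0]
ft_force: [0.9, 0.4, -0.9]
opening: -0.0
grip_force: 0.0
```

```bash
python3 look.py 3
```

```text
top wedge [506.2 -22.7] [50.6 48.6] 7.1 uv [498.  -93.6]
top pad [578.1 -14.5] [19.8 17.1] 89.3 uv [570.3 -95.6]
wrist wedge [493.5 -24.8] [75.4 52.3] 5.6 uv [485.1 -93.9]
top wedge_tip [(0.73, array([532., -17.,   1.]))]
top wedge_back [(0.73, array([461., -27.,   8.]))]
top pad [(0.54, array([578., -14.,  40.]))]
wrist wedge_tip [(0.74, array([532., -23.,  -2.]))]
wrist wedge_back [(0.8, array([456., -25.,   8.]))]
wrist pad [(0.6, array([531., -25.,  -1.]))]
tcp [421.51303899 -32.38389918  84.31196165] uv [412.77891095 -91.2991218 ] [ 0.86274418  0.42623279 -0.93253645] 6.85
```

View pics/w3.png

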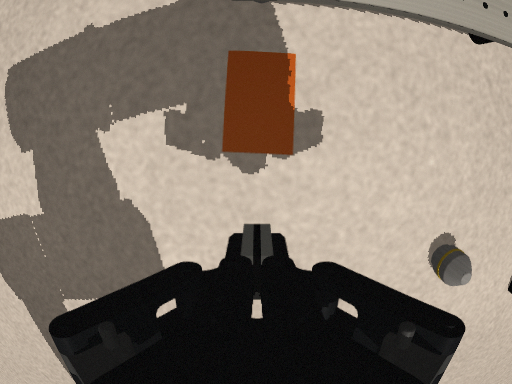

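The wedge is now in line: v -93.9 against the foot's -94.8, with yaw about 0.1 rad. In the picture it spans (223..296,50..155). Next I'll open the fingers to about 20 mm for a stable two-point push, lower behind its back face, and push along the plate's x.

>>> {"name": "step_arm", "arguments": {"turn": [[0,0,0],[0,0,0],[0,0,0],[0,0,0],[0,0,0],[0,0,0]], "linear": [[0.02,-0.01,-0.08],[0.02,-0.01,-0.16],[0.02,-0.01,-0.24],[0.02,-0.01,-0.3],[0.02,-0.01,-0.315],[0.02,-0.01,-0.315]], "jaw": [-0.53,-0.53,-0.53,-0.53,-0.53,-0.53]}}

```text
clock: 7.75
position: [426.4, -34.8, 4.0]
tcp_rot: [0.0, 0.997, 0.071, -0.002]
ft_force: [0.5, 0.6, 0.4]
opening: 20.0
grip_force: 0.0
```

>>> {"name": "step_arm", "arguments": {"turn": [[0,0,0],[0,0,0],[0,0,0],[0,0,0],[0,0,0],[0,0,0],[0,0,0],[0,0,0],[0,0,0],[0,0,0],[0,0,0],[0,0,0],[0,0,0],[0,0,0],[0,0,0],[0,0,0],[0,0,0],[0,0,0]], "linear": [[0.014,0.002,0],[0.028,0.004,0],[0.042,0.006,0],[0.056,0.008,0],[0.07,0.01,0],[0.084,0.012,0],[0.1,0.014,0],[0.118,0.017,0],[0.136,0.019,0],[0.154,0.022,0],[0.172,0.024,0],[0.19,0.027,0],[0.21,0.03,0],[0.23,0.033,0],[0.25,0.036,0],[0.264,0.037,0],[0.276,0.039,0],[0.276,0.039,0]], "jaw": [-0.53,-0.53,-0.53,-0.53,-0.53,-0.53,-0.53,-0.53,-0.53,-0.53,-0.53,-0.53,-0.53,-0.53,-0.53,-0.53,-0.53,-0.53]}}

```text
clock: 9.25
position: [496.9, -24.6, 5.1]
tcp_rot: [-0.0, 0.997, 0.071, 0.0]
ft_force: [-0.2, -0.3, -0.5]
opening: 20.3
grip_force: 0.0
```

```bash
python3 look.py 4
```

```text
top pad [585.3  -6.2] [4. 0.] 134.5 uv [578.7 -88.4]
wrist wedge [542.1 -17.3] [78.3 54. ] 6.4 uv [534.3 -93.3]
wrist pad [578.7 -13.9] [24.5 25. ] 8.3 uv [571.  -95.1]
top wedge_tip []
top wedge_back [(0.22, array([674., 436.,  -1.]))]
top pad []
wrist wedge_tip [(0.26, array([543., -18.,   0.]))]
wrist wedge_back [(0.93, array([509., -22.,  12.]))]
wrist pad [(0.73, array([574.,  -9.,  42.]))]
tcp [496.92985077 -24.56239664   5.06232039] uv [488.54646437 -94.15381065] [-0.21537945 -0.29882458 -0.47064121] 9.25
```

View pics/w4.png

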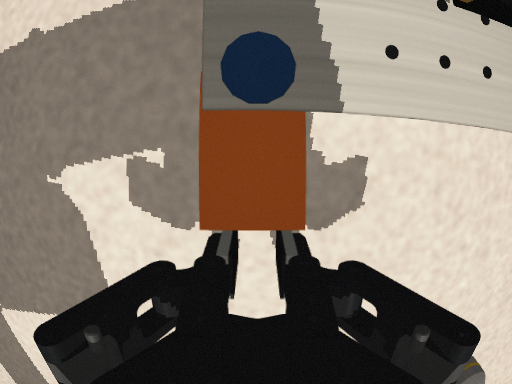

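The wedge is squarely aligned with the foot. Its back edge spans (200..305,230), centred below the pad at (258,67), and both fingers are behind it. About 20 mm remains, so I'll go 14 mm and then feel for the force.

>>> {"name": "step_arm", "arguments": {"turn": [[0,0,0],[0,0,0],[0,0,0],[0,0,0],[0,0,0],[0,0,0],[0,0,0]], "linear": [[0.01,0.0014,0],[0.02,0.0028,0],[0.03,0.0042,0],[0.04,0.0056,0],[0.048,0.0068,0],[0.055,0.0078,0],[0.055,0.0078,0]], "jaw": [-0.53,-0.53,-0.53,-0.53,-0.53,-0.53,-0.53]}}

```text
clock: 10.23
position: [510.3, -22.7, 5.1]
tcp_rot: [-0.0, 0.997, 0.071, 0.0]
ft_force: [-0.6, -0.3, 0.5]
opening: 20.1
grip_force: 0.0
```

>>> {"name": "step_arm", "arguments": {"turn": [[0,0,0],[0,0,0],[0,0,0]], "linear": [[0.004,0.0006,0],[0.008,0.0011,0],[0.012,0.0017,0]], "jaw": [-0.53,-0.53,-0.53]}}

```text
clock: 10.48
position: [512.7, -22.4, 5.0]
tcp_rot: [0.0, 0.997, 0.071, -0.0]
ft_force: [-0.3, 0.0, -0.1]
opening: 19.9
grip_force: 0.2
```

>>> {"name": "step_arm", "arguments": {"turn": [[0,0,0],[0,0,0],[0,0,0]], "linear": [[0.003,0.0004,0],[0.006,0.0008,0],[0.008,0.0011,0]], "jaw": [-0.53,-0.53,-0.53]}}

```text
clock: 10.73
position: [514.9, -22.1, 5.0]
tcp_rot: [-0.0, 0.997, 0.071, 0.0]
ft_force: [-0.7, -0.3, -0.1]
opening: 20.1
grip_force: 0.2
```

>>> {"name": "step_arm", "arguments": {"turn": [[0,0,0],[0,0,0],[0,0,0]], "linear": [[0.003,0.0004,0],[0.006,0.0008,0],[0.006,0.0008,0]], "jaw": [-0.53,-0.53,-0.53]}}

```text
clock: 10.98
position: [516.5, -21.9, 5.1]
tcp_rot: [-0.0, 0.997, 0.071, 0.0]
ft_force: [0.2, -0.2, 0.2]
opening: 19.6
grip_force: 0.1
```

>>> {"name": "step_arm", "arguments": {"turn": [[0,0,0],[0,0,0],[0,0,0]], "linear": [[0.003,0.0004,0],[0.006,0.0008,0],[0.006,0.0008,0]], "jaw": [-0.53,-0.53,-0.53]}}

```text
clock: 11.23
position: [518.0, -21.7, 5.1]
tcp_rot: [0.0, 0.997, 0.071, 0.0]
ft_force: [0.1, -0.0, -0.7]
opening: 19.9
grip_force: 0.1
```

```bash
python3 look.py 5
```

```text
wrist wedge [563.  -13.6] [78.7 53.8] 8.0 uv [555.5 -92.5]
wrist pad [578.5 -13.9] [24.5 25. ] 8.2 uv [570.8 -95.1]
top wedge_tip []
top wedge_back []
top pad []
wrist wedge_tip []
wrist wedge_back [(0.7, array([530., -17.,   9.]))]
wrist pad [(0.88, array([574., -14.,  39.]))]
tcp [517.95296259 -21.65899902   5.05967175] uv [509.76896589 -94.23367293] [ 0.14719359 -0.02912557 -0.72560372] 11.2333
```

>>> {"name": "step_arm", "arguments": {"turn": [[0,0,0],[0,0,0],[0,0,0]], "linear": [[0.002,0.0003,0],[0.004,0.0006,0],[0.004,0.0006,0]], "jaw": [-0.53,-0.53,-0.53]}}

```text
clock: 11.88
position: [518.4, -21.6, 5.0]
tcp_rot: [0.0, 0.997, 0.071, -0.0]
ft_force: [-0.5, 0.1, 0.2]
opening: 20.2
grip_force: 0.5
```

>>> {"name": "step_arm", "arguments": {"turn": [[0,0,0],[0,0,0],[0,0,0]], "linear": [[0.002,0.0003,0],[0.004,0.0006,0],[0.004,0.0006,0]], "jaw": [-0.53,-0.53,-0.53]}}

```text
clock: 12.13
position: [519.0, -21.6, 4.9]
tcp_rot: [0.0, 0.997, 0.071, -0.001]
ft_force: [-3.4, 0.6, 2.5]
opening: 19.7
grip_force: 1.4
```

>>> {"name": "step_arm", "arguments": {"turn": [[0,0,0],[0,0,0],[0,0,0]], "linear": [[0.002,0.0003,0],[0.003,0.0004,0],[0.003,0.0004,0]], "jaw": [-0.53,-0.53,-0.53]}}

```text
clock: 12.38
position: [519.4, -21.6, 4.9]
tcp_rot: [0.0, 0.997, 0.071, -0.001]
ft_force: [-5.0, -0.9, 2.9]
opening: 20.0
grip_force: 2.5
```

>>> {"name": "step_arm", "arguments": {"turn": [[0,0,0],[0,0,0],[0,0,0]], "linear": [[0.002,0.0003,0],[0.002,0.0003,0],[0.002,0.0003,0]], "jaw": [-0.53,-0.53,-0.53]}}

```text
clock: 12.63
position: [519.6, -21.6, 4.8]
tcp_rot: [0.0, 0.997, 0.071, -0.002]
ft_force: [-5.2, -0.1, 4.7]
opening: 19.9
grip_force: 2.8
```

```bash
python3 look.py 6
```

```text
wrist wedge [564.2 -14.1] [78.7 54. ] 7.0 uv [556.6 -93.2]
wrist pad [578.6 -13.9] [24.5 24.6] 8.2 uv [570.9 -95. ]
top wedge_tip []
top wedge_back [(0.27, array([674., 435.,   1.]))]
top pad []
wrist wedge_tip []
wrist wedge_back [(0.7, array([525., -18.,   8.]))]
wrist pad [(0.74, array([575., -10.,  40.]))]
tcp [519.5649863  -21.57048354   4.84386263] uv [511.37743117 -94.37257883] [-5.20947838 -0.0945827   4.72217271] 12.6333
```

View pics/w6.png

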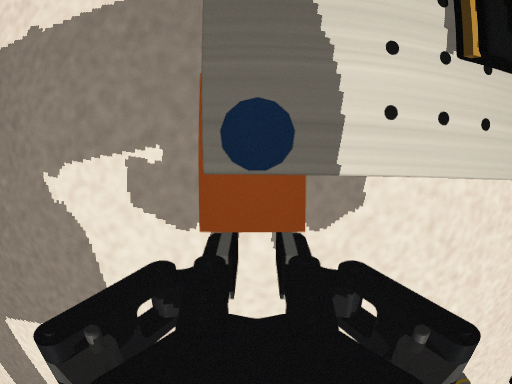

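The wedge is now firmly under the foot. Its back edge is at (200..305,231), the pad at (258,134), and the plate hasn't moved. The resistance has risen clearly past 5 N. I'll back off, rise, shut the fingers and go over the pad.

>>> {"name": "step_arm", "arguments": {"turn": [[0,0,0],[0,0,0],[0,0,0],[0,0,0],[0,0,0],[0,0,0],[0,0,0],[0,0,0],[0,0,0],[0,0,0],[0,0,0]], "linear": [[-0.03,-0.004,0],[-0.06,-0.009,0],[-0.1,-0.014,0.01],[-0.1,-0.014,0.12],[-0.1,-0.014,0.24],[-0.1,-0.014,0.34],[0.02,0.003,0.34],[0.13,0.018,0.34],[0.2,0.027,0.34],[0.228,0.03,0.34],[0.228,0.03,0.34]], "jaw": [-0.53,-0.53,-0.53,-1,-1,-1,-1,-1,-1,-1,-1]}}

```text
clock: 13.95
position: [578.9, -13.5, 89.8]
tcp_rot: [-0.0, 0.997, 0.071, 0.001]
ft_force: [-0.7, -0.9, 0.1]
opening: 0.2
grip_force: 0.0
```

```bash
python3 look.py 7
```

```text
top wedge [559.3 -13.2] [56.7 49.3] 7.1 uv [551.9 -91.7]
top pad [569.5 -14.4] [8.5 0. ] 89.3 uv [561.9 -94.3]
wrist wedge [564.2   3.3] [81.8 17.2] 7.3 uv [559.1 -76. ]
wrist pad [582.  -13.7] [22.6 24.7] 8.2 uv [574.3 -95.3]
top wedge_tip [(0.66, array([606.,  -8.,   1.]))]
top wedge_back [(0.72, array([531., -16.,   8.]))]
top pad [(0.44, array([673., 433.,   1.]))]
wrist wedge_tip []
wrist wedge_back []
wrist pad [(0.79, array([580., -10.,  38.]))]
tcp [578.89355041 -13.48858105  89.83224464] uv [571.25299223 -94.70851805] [-0.69256499 -0.91757968  0.06260744] 13.95
```

TCP is over the pad. I'll descend to just above it, then press in small steps.

>>> {"name": "step_arm", "arguments": {"turn": [[0,0,0],[0,0,0],[0,0,0],[0,0,0],[0,0,0],[0,0,0]], "linear": [[0,0,-0.06],[0,0,-0.11],[0,0,-0.14],[0,0,-0.16],[0,0,-0.168],[0,0,-0.168]], "jaw": [-1,-1,-1,-1,-1,-1]}}

```text
clock: 14.85
position: [578.0, -13.8, 47.8]
tcp_rot: [0.0, 0.997, 0.071, -0.0]
ft_force: [-0.4, -0.6, 0.4]
opening: 0.3
grip_force: 0.0
```

>>> {"name": "step_arm", "arguments": {"turn": [[0,0,0],[0,0,0],[0,0,0]], "linear": [[0,0,-0.004],[0,0,-0.008],[0,0,-0.008]], "jaw": [-1,-1,-1]}}

```text
clock: 15.1
position: [578.2, -13.7, 46.4]
tcp_rot: [-0.0, 0.997, 0.071, 0.0]
ft_force: [-0.3, -0.5, 0.8]
opening: -0.2
grip_force: 0.0
```

>>> {"name": "step_arm", "arguments": {"turn": [[0,0,0],[0,0,0],[0,0,0]], "linear": [[0,0,-0.004],[0,0,-0.008],[0,0,-0.008]], "jaw": [-1,-1,-1]}}

```text
clock: 15.35
position: [578.3, -13.6, 46.0]
tcp_rot: [0.0, 0.997, 0.072, 0.0]
ft_force: [-2.2, 0.7, 9.9]
opening: 0.3
grip_force: 4.7
```

>>> {"name": "step_arm", "arguments": {"turn": [[0,0,0],[0,0,0],[0,0,0]], "linear": [[0,0,-0.004],[0,0,-0.004],[0,0,-0.004]], "jaw": [-1,-1,-1]}}

```text
clock: 15.6
position: [578.3, -13.6, 45.9]
tcp_rot: [0.0, 0.997, 0.072, 0.001]
ft_force: [-5.2, 1.7, 13.3]
opening: 0.0
grip_force: 7.0
```

>>> {"name": "step_arm", "arguments": {"turn": [[0,0,0],[0,0,0],[0,0,0],[0,0,0],[0,0,0]], "linear": [[-0.002,0,-0.004],[-0.003,0,-0.007],[-0.003,0,-0.007],[-0.003,0,-0.007],[-0.003,0,-0.007]], "jaw": [-1,-1,-1,-1,-1]}}

```text
clock: 16.02
position: [578.3, -13.6, 45.7]
tcp_rot: [0.0, 0.997, 0.072, 0.002]
ft_force: [-7.6, 1.5, 21.7]
opening: -0.5
grip_force: 10.6
```

The pad holds at 45.7 mm under 22 N, against more than 10 mm of travel when it rocked. I'll release upwards, retreat, and check.

>>> {"name": "step_arm", "arguments": {"turn": [[0,0,0],[0,0,0],[0,0,0],[0,0,0],[0,0,0],[0,0,0],[0,0,0],[0,0,0],[0,0,0],[0,0,0],[0,0,0],[0,0,0]], "linear": [[0,0,0.008],[0,0,0.018],[0,0,0.05],[0,0,0.15],[0,0,0.3],[0,0,0.45],[-0.1,0.1,0.6],[-0.25,0.25,0.6],[-0.4,0.4,0.6],[-0.55,0.55,0.6],[-0.55,0.65,0.6],[-0.55,0.65,0.6]], "jaw": [-1,-1,-1,-1,-1,-1,-1,-1,-1,-1,-1,-1]}}

```text
clock: 17.02
position: [437.6, 150.8, 192.0]
tcp_rot: [-0.001, 0.997, 0.072, 0.0]
ft_force: [0.2, -0.7, 0.3]
opening: 0.3
grip_force: 0.0
```

```bash
python3 look.py 8; python3 - <<'E'
import cv2,numpy as np
from plant import *
s=capture("side")[:,:,::-1];t=cv2.imread("pics/t8.png")
f=lambda a,x,y:cv2.resize(a[y:y+100,x:x+100],(400,400),interpolation=cv2.INTER_CUBIC)
cv2.imwrite("pics/fin.png",np.hstack([f(t,235,95),f(s,235,150)]))
E
```

```text
top wedge [566.8 -12.3] [71.8 49.3] 7.1 uv [559.4 -91.8]
top pad [578.1 -14.5] [19.8 17.1] 89.3 uv [570.3 -95.6]
wrist wedge [566.9 -17. ] [74.  60.9] 7.7 uv [558.9 -96.5]
wrist pad [510.9 406.3] [130.2  84.1] 76.3 uv [562.9 330.5]
top wedge_tip [(0.65, array([605.,  -7.,   2.]))]
top wedge_back [(0.73, array([ 360., -388.,   -1.]))]
top pad [(0.65, array([575., -12.,  38.]))]
wrist wedge_tip [(0.83, array([603.,  -9.,   1.]))]
wrist wedge_back [(0.74, array([529., -18.,  11.]))]
wrist pad [(0.66, array([577., -10.,  38.]))]
tcp [437.5882972  150.78504357 192.03712728] uv [454.43596641  87.79293622] [ 0.17969474 -0.65632478  0.29969229] 17.0167
```

View pics/fin.png

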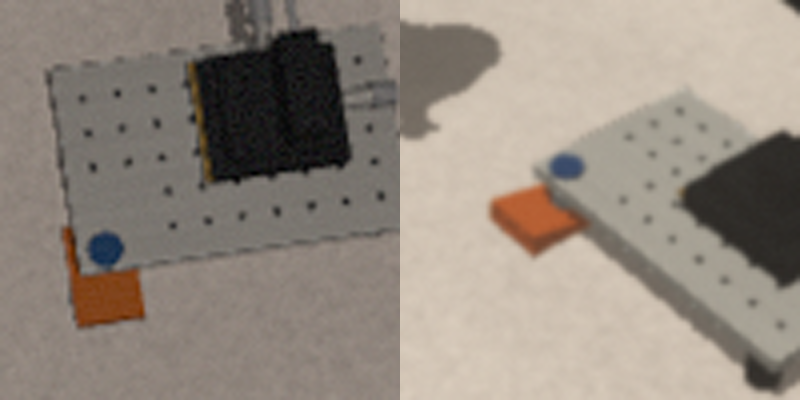

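The final picture shows the wedge under the pad corner, with its back at (110,325) in the left half. The pad, at (105,248), hasn't moved, the plate is level and the arm is clear.

```bash
python3 -c "
from plant import *
print(sign_off())"
```

```text
the job is handed in; nothing more can be done
None
```

The wedge is snug under the short foot, the plate held level when I pressed the pad with about 22 N, the arm is clear, and the job is handed in (about 17 s on the robot's clock, verdict not shown).

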